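# Show a filter plate's label over the light box

## Robot

A 6-joint arm with a two-finger parallel gripper is mounted at the origin on the work surface. World frame = base frame: x ahead of the robot, y to its left, z up, the work surface at z = 0. Lengths are in m, angles in rad, forces in N, time in s.
With the tool pointing down it reaches from about 0.375 to 0.975 m from the base axis. Payload 3.8 kg.
Tool frame: the origin (TCP) lies at the very end of the fingers, on their centre line; the grasp point (between the pads) lies 19 mm behind it; x points along the fingers, z is the direction in which the jaws open and shut, and the axes are right-handed (so a half turn about x gives the same grasp; the last joint's range is limited). The gripper opens to 85 mm and grips with 20 to 120 N. Pads are 22 mm wide; open, the fingers measure 114 mm over their backs; the gripper's body (76 mm by 85 mm) begins 54 mm behind the grasp point. The pads swing forward as they close: fully open they stand 13 mm farther back than shut.
Start: joints at [-1.35, 0.264, 1.604, -0, 1.274, -0.037], TCP at [0.172, -0.653, 0.231] pointing down, gripper open.
Joint ranges: [-2.63, 2.63], [-0.94, 2.18], [0.31, 2.57], [-1.31, 4.45], [0, 2.66], [-2.55, 2.55]. Speed limits (rad/s): [2.57, 2.57, 3.14, 3.14, 3.14, 3.14].

## Interface

Orientations are given as a rotation vector (axis times angle).
In Python, from cell import robot gives the robot as it stands.
- The arm moves only by the tool servo_tool, never from a script. Its argument "plan" is a list that holds one entry, the list of rows, each a list of 4 numbers: the shift along the tool's x, y, z in cm, then the turn about the tool's x in degrees. A call has 1 to 12 rows; each row shifts and turns the commanded pose from where the row before left it, along the tool's axes as they then stand; what a row does not reach is not made up. A row lasts 1/8 s, in which the tool goes at most 62.5 mm and 10.7 degrees, less where a joint would pass 70% of its speed; a pose out of reach is approached as far as the arm can. A call is refused whole if a number of a shift passes 6.25 or a number of a turn 10.7, either way. A call with a gripper value outside its range is refused whole. "hand" is the opening, from -1 (shut) to 1 (fully open), set as the call begins (left out, the last holds). The fingers move at their own pace and stop on an object; "newtons" is the grip in N (left out, the last holds). Time passes only in rows, so rows that do not move let the fingers close. It gives the time, the measured TCP pose, the force and the opening at its end, in the units of the state.
- robot.get_state(): the state, without advancing time (a new reading comes with each control period).
- robot.read_camera(name): name is "side" or "top" or "wrist"; returns (picture, depth): 420x560x3 uint8, blue, green, red; 420x560 float32, m along the optical axis (not along the pixel's ray), 0 where there is no reading.
- robot.camera_params(name): a dict with "fx", "fy", "cx", "cy" (pixels), "world_to_cam" (4x4, takes a point from world to camera coordinates); the wrist camera has in their place "hand_eye" (4x4, takes a point from camera to tool coordinates, whose origin is the TCP and whose axes are the tool frame's). Camera axes: x right, y up, looking along -z (the intrinsics and any distortion apply to the point x, -y, -z); pixel columns grow to the right and rows downward; lengths in m; the calibration is good to about 2 mm. A picture is of the moment at which its call begins: read the wrist's pose just before it. camera_params takes no time and is no camera call.
- robot.close_job(): hands the job in, once; it reports no verdict.
The state is a dict: "t": time; "joint_positions": joint angles; "joint_vel": joint speeds; "effort": joint torques, N m; "tcp_pos": TCP position; "eef_rot": TCP orientation; "wrist_force": force on the tool from outside, world axes, zero at the start; "moment": the same for the moment, N m; "grip_width": finger opening in m.
Only numpy, scipy, OpenCV 4.12 (cv2) and the standard library are available. Lean on these libraries where they do the work, as an engineer would, in place of code of your own. Each camera call takes 0.05 s, during which the arm holds its last target.

## Task

Take the amber glass filter plate out of the drying rack by its clear amber part, gently (no more than about 40 newtons of grip) and with no finger on the white frosted end, which is the end with the small notched corner. Hold it label side up, tipped back about 45 degrees or flatter, with the label on the frosted end centred over the round lit window of the light box, close above it (about 5 to 12 cm) but not touching. Leave everything else where it is, and finish while still holding the plate there.

Things in the scene. Friction and masses are not known exactly. Their poses are not given: they have to be found in the camera images.
- amber_plate: Amber glass filter plate to present, 100 x 8 x 50 mm, 0.1 kg, standing on a long edge in a rack slot. Origin: middle of the lower long edge. x: along its length to the frosted end; y: outward normal of the label face; z: up across its width as it stands. Clear amber glass, to be gripped, from x=-50 to +20 mm; white frosted end from x=+20 to +50 mm, its upper corner notched 12 x 12 mm.
- amber_plate_frost: White frosted end of the amber plate, 30 x 8 x 50 mm, rigidly part of it; same origin and axes as the amber plate. A paper label (22 x 32 mm, orange band) is on its +y face only. As it stands (notch up), if you see the notch at the upper left, the label face is towards you; at the upper right, the label is on the far face. Fingers must not touch it.
- amber_plate_label (a point): The centre of the label on the amber plate: at x=+35, y=+4, z=+22 mm in the plate's frame; axes as the plate's.
- window (a point): The centre of the round lit window (58 mm across, pale yellow) in the top of the light box, 31 mm above the bench; z up.
- lightbox: The white light box, 140 x 130 x 30 mm, fixed to the bench. Origin: centre of its underside. It and the rack stand one to the left and one to the right, either way round.
- rack: Drying rack, fixed, turned any way. Origin: centre of its underside; slab 110 x 170 x 12 mm, on which the plates stand (tops 62 mm above the bench). Three slots along its x, at y=-60, 0, +60 mm, 10 mm wide, between pairs of black posts (12 x 5 mm, tops 34 mm above the bench) at x=-40 and +40 mm; from x=-34 to +34 mm the plates are free for fingers. Which plate is in which slot varies.
- blue_plate: The blue glass filter plate, same size, build and axes as the amber one; it stands in another slot of the rack. Leave it alone.
- green_plate: The green glass filter plate, same size, build and axes as the amber one; it stands in another slot of the rack. Leave it alone.
- reagent_bottle: Brown reagent bottle, 72 mm across, 150 mm tall. Origin: centre of its underside. Leave alone.
- jar: Small glass jar with a white lid, 60 mm across, 70 mm tall. Origin: centre of its underside. Leave alone.
- beaker: Glass beaker, 72 mm across, 90 mm tall. Origin: centre of its underside. Leave alone.
- flask: Green glass flask with a slim neck, 72 mm across, 134 mm tall. Origin: centre of its underside. Leave alone.
- tip_box: Blue pipette-tip box, 80 x 115 x 60 mm. Origin: centre of its underside. Leave alone.
Mind the look-alikes: they are no part of the job. What is meant by the rack is not pink or purple, and is the larger of those in its own colour.

How it is judged:
On the way:
1. the amber plate is lifted clear of the rack's posts, in the fingers (z of amber_plate in the frame of rack above 0.045 m and contact force between the fingers and amber_plate above 1 N), for 0.2 s.
At the end, for the whole second after the job is handed in: The amber plate is held still in the fingers, touching neither light box nor rack, with its label face within 55 degrees (0.96 rad) of straight up and the label's centre within 18 mm sideways of the window's centre and 30 to 150 mm above it; everything else stands where it was (angle between amber_plate's own y axis and vertical below 0.96 rad and horizontal distance between amber_plate_label and window below 0.018 m and z of amber_plate_label in the frame of window between 0.03 and 0.15 m and contact force between the fingers and amber_plate above 1 N and contact force between amber_plate and lightbox below 0.05 N and contact force between amber_plate and rack below 0.05 N and linear speed of amber_plate below 0.03 m/s and distance of each of blue_plate, green_plate, reagent_bottle, jar, beaker, flask, tip_box from where it was at the start of the episode below 0.02 m); the arm keeps its last pose, push and grip.
It fails at once if the amber plate is gripped too hard (over 110 N, both fingers added) (contact force between the fingers and amber_plate above 110 N).
It fails at once if the fingers touch the amber plate's frosted end (contact force between the fingers and amber_plate_frost above 0.3 N).
It fails at once if the amber plate is knocked against the light box (over 8 N) (contact force between amber_plate and lightbox above 8 N).
It fails at once if another plate or bench item is shifted by more than 20 mm (distance of any of blue_plate, green_plate, reagent_bottle, jar, beaker, flask, tip_box from where it was at the start of the episode above 0.02 m).
It also fails if it takes over 38 s, if anything falls off the work surface, if the arm or the gripper's body presses on something with over 40 N, if the wrist force passes 120 N, or if a joint passes its speed limit or range.

## Working session

There is one attempt and no reset: what is moved stays moved. The work goes in short steps, Python scripts to look and compute and a tool call to move; the robot and the scene stay as the last step left them, time stands still between calls to the robot, and variables do not carry over. Pictures are saved under pics/ and viewed, and the job is handed in when it is done.

Besides the shell and the picture viewer there is one more tool, called after "Emit:" in YAML: its name, and indented under it one key for each argument. servo_tool: Moves the arm, as the interface text tells. Its arguments: {"type":"object","properties":{"plan":{"type":"array","items":{"type":"array","items":{"type":"array","items":{"type":"number"}}}},"hand":{"type":"number"},"newtons":{"type":"number"}},"required":["plan"]}

```bash
ls; mkdir -p pics
python3 - <<'E'
from cell import robot
import cv2,numpy as np
print(robot.get_state())
for n in("top","side"):
    im,d=robot.read_camera(n); cv2.imwrite(f"pics/{n}0.png",im); np.save(f"pics/{n}0.npy",d)
    print(n,robot.camera_params(n))
print(robot.camera_params("wrist"))
E
```

```text
pics
{'t': 0.0, 'joint_positions': array([-1.34989418e+00,  2.64747974e-01,  1.60538250e+00,  4.08919504e-06,
        1.27369713e+00, -3.69082244e-02]), 'joint_vel': array([-0.00146591,  0.0011055 ,  0.00030344,  0.00069317, -0.00106806,
       -0.00065217]), 'effort': array([ 1.55749316e-03, -5.15105295e+01, -3.67315400e+01, -6.16745865e-05,
        1.28208796e-02, -3.13391659e-06]), 'tcp_pos': array([ 0.17193383, -0.65197639,  0.22996093]), 'eef_rot': array([ 1.01866048,  1.32195638, -1.01627413]), 'wrist_force': array([-0.79608153,  0.47648793,  0.22001196]), 'moment': array([-0.01816026,  0.01539418,  0.02789265]), 'grip_width': 0.0854926977295917}
top {'fx': 448.0860466757232, 'fy': 448.0860466757232, 'cx': 276.85438911891174, 'cy': 209.24014558357138, 'world_to_cam': array([[ 0.01337568, -0.99972933,  0.01903579,  0.03743327],
       [ 0.99785615,  0.01456551,  0.06380405, -0.51909969],
       [-0.06406405,  0.01814155,  0.99778088, -1.32838525],
       [ 0.        ,  0.        ,  0.        ,  1.        ]])}
side {'fx': 447.28603726322916, 'fy': 447.28603726322916, 'cx': 283.17598919952957, 'cy': 209.57342641807827, 'world_to_cam': array([[-0.7755758 , -0.6309441 , -0.01979205,  0.42226873],
       [ 0.44773888, -0.5719351 ,  0.68732826, -0.2451651 ],
       [-0.44498548,  0.52421349,  0.72607723, -1.00221015],
       [ 0.        ,  0.        ,  0.        ,  1.        ]])}
{'fx': 356.3400285236887, 'fy': 356.3400285236887, 'cx': 277.73109486151947, 'cy': 206.57651593707007, 'hand_eye': array([[-2.23790876e-04,  2.66000867e-01, -9.63972764e-01,
        -1.42066499e-01],
       [-2.09935453e-04,  9.63972754e-01,  2.66000913e-01,
         6.77922515e-02],
       [ 9.99999953e-01,  2.61900636e-04, -1.59885294e-04,
         6.10644774e-04],
       [ 0.00000000e+00,  0.00000000e+00,  0.00000000e+00,
         1.00000000e+00]])}
```

View pics/top0.png

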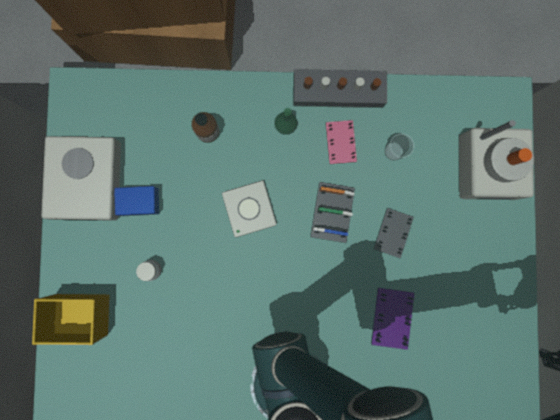

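View pics/side0.png

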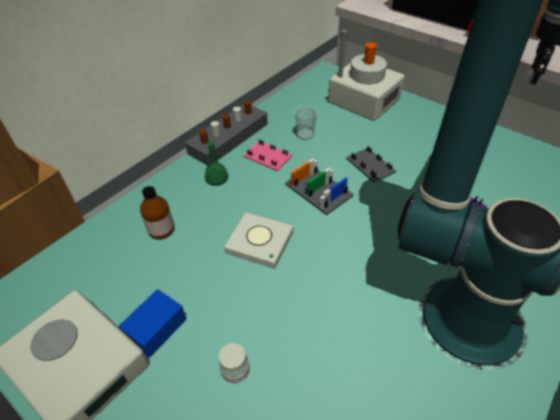

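The top view shows the dark racks. The one at (332,211) holds three plates and is larger than the empty dark rack at (394,232). The pink (341,142) and purple (393,318) racks are excluded by colour. The light box is at (249,208). I'll enlarge these to confirm.

Run:
```python
import cv2,numpy as np
a=cv2.imread("pics/top0.png")[170:260,290:420]; b=cv2.imread("pics/side0.png")[140:220,270:400]
a=cv2.resize(a,None,fx=5,fy=5,interpolation=cv2.INTER_CUBIC)
b=cv2.resize(b,None,fx=6,fy=6,interpolation=cv2.INTER_CUBIC)
cv2.imwrite("pics/c_top.png",a);cv2.imwrite("pics/c_side.png",b)
```

```text
(no output)
```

View pics/c_top.png

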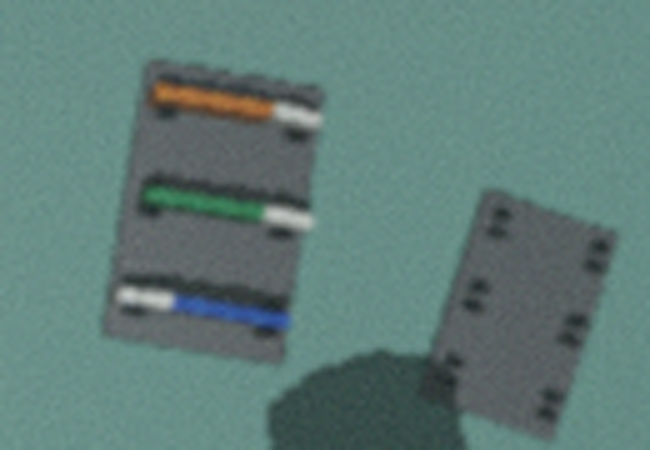

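View pics/c_side.png

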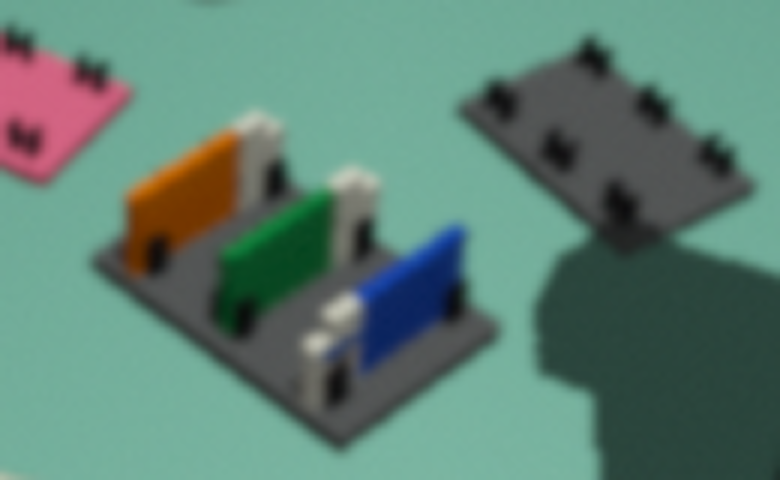

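The crops confirm three points:
- **Rack:** the loaded dark-grey rack is the larger of the two grey ones, so it is the one meant.
- **Plate:** amber is in the far outer slot. Top-view pixels for its ends are about (320,188) and (354,194), with the frosted end at the right (world −y).
- **Label:** seen from the side camera on the robot side, the notch is at the upper right, so the label faces away from the robot (world +x).

Next I'll measure the positions.

```bash
cat > h.py <<'E'
from cell import robot
import cv2,numpy as np
from scipy.spatial.transform import Rotation as R
def cast(n,uv,z,p=None):
    p=p or robot.camera_params(n)
    W=np.linalg.inv(p["world_to_cam"]) if "world_to_cam" in p else p["W"]
    uv=np.atleast_2d(uv).astype(float)
    d=np.c_[(uv[:,0]-p["cx"])/p["fx"],-(uv[:,1]-p["cy"])/p["fy"],-np.ones(len(uv))]
    d=d@W[:3,:3].T;o=W[:3,3]
    return o+d*((z-o[2])/d[:,2])[:,None]
def wristp(st):
    p=dict(robot.camera_params("wrist"));T=np.eye(4);T[:3,:3]=R.from_rotvec(st["eef_rot"]).as_matrix();T[:3,3]=st["tcp_pos"]
    p["W"]=T@p["hand_eye"];return p
E
python3 - <<'E'
from h import *
im=cv2.imread("pics/top0.png");hsv=cv2.cvtColor(im,cv2.COLOR_BGR2HSV);d=np.load("pics/top0.npy")
def roi(m,x0,x1,y0,y1):
    o=np.zeros_like(m);o[y0:y1,x0:x1]=m[y0:y1,x0:x1];return o
H,S,V=cv2.split(hsv)
am=roi(((H<20)&(S>120)).astype(np.uint8),300,365,175,250)
wh=roi(((S<50)&(V>140)).astype(np.uint8),300,365,175,200)
print("amb",am.sum(),"wh",wh.sum())
for nm,m in(("amber",am),("frost",wh),("both",am|wh)):
    ys,xs=np.nonzero(m);P=cast("top",np.c_[xs,ys],.062)
    c=P.mean(0);u,s,vt=np.linalg.svd(P-c);t=(P-c)@vt[0]
    print(nm,c,vt[0],t.min(),t.max(),np.median(d[m>0]))
    print(cv2.minAreaRect(np.c_[xs,ys].astype(np.float32)))
# rack grey
g=roi(((S<60)&(V>60)&(V<125)).astype(np.uint8),300,368,175,250)
g=cv2.morphologyEx(g|am|wh,cv2.MORPH_CLOSE,np.ones((9,9)))
c=max(cv2.findContours(g,0,2)[0],key=cv2.contourArea);r=cv2.minAreaRect(c);print(r);B=cast("top",cv2.boxPoints(r),.012);print(B,np.linalg.norm(B-np.roll(B,1,0),axis=1))
# window
w=roi(((V>120)&(S<70)).astype(np.uint8),215,285,175,245)
c=max(cv2.findContours(w,0,2)[0],key=cv2.contourArea);r=cv2.minAreaRect(c);B=cast("top",cv2.boxPoints(r),.03);print("lb",r,B.mean(0),np.linalg.norm(B-np.roll(B,1,0),axis=1))
print("base px? tools",robot.get_state()["t"])
cv2.imwrite("pics/c_lb.png",cv2.resize(im[170:250,210:290],None,fx=7,fy=7,interpolation=cv2.INTER_CUBIC))
st=robot.get_state();print(R.from_rotvec(st["eef_rot"]).as_matrix().round(3))
for n,uv in dict(jar=(148,271),bottle=(205,126),flask=(286,122),beaker=(399,146),free1=(300,260),free2=(210,270)).items(): print(n,cast("top",uv,0).round(3))
E
```

```text
amb 83 wh 24
amber [ 0.5746599  -0.11463596  0.062     ] [1.51582702e-01 9.88444578e-01 3.21579352e-28] -0.03244556194284328 0.033211224523295446 1.306795
((331.9459533691406, 189.82432556152344), (22.522661209106445, 3.6167776584625244), 9.462321281433105)
frost [ 0.56706369 -0.1650701   0.062     ] [0.22303392 0.97481068 0.        ] -0.014134787613571807 0.013409626724128806 1.3104169
((349.4411926269531, 192.73532104492188), (9.45888900756836, 2.1828205585479736), 14.03624439239502)
both [ 0.57295608 -0.12594829  0.062     ] [-1.51390189e-01 -9.88474082e-01 -5.79860545e-29] -0.04465058267508056 0.05361961411490339 1.3075095
((337.4594421386719, 190.7432403564453), (33.70178985595703, 3.6167776584625244), 9.462322235107422)
((332.2567443847656, 211.95945739746094), (37.31856918334961, 56.7176513671875), 9.462322235107422)
[[ 0.43710797 -0.05359201  0.012     ]
 [ 0.60655713 -0.08038373  0.012     ]
 [ 0.58962103 -0.19226282  0.012     ]
 [ 0.42019655 -0.1645167   0.012     ]] [0.11220642 0.17155412 0.11315371 0.1716814 ]
lb ((249.5, 209.5), (69.0, 69.0), 90.0) [0.51619027 0.1259388  0.03      ] [0.20480209 0.2054909  0.20539856 0.20348136]
base px? tools 0.1
[[-0.     0.967  0.255]
 [ 0.002  0.255 -0.967]
 [-1.     0.    -0.002]]
jar [[0.329 0.428 0.   ]]
bottle [[0.772 0.268 0.   ]]
flask [[0.789 0.02  0.   ]]
beaker [[ 0.72  -0.329  0.   ]]
free1 [[ 0.367 -0.028  0.   ]]
free2 [[0.334 0.243 0.   ]]
```

View pics/c_lb.png

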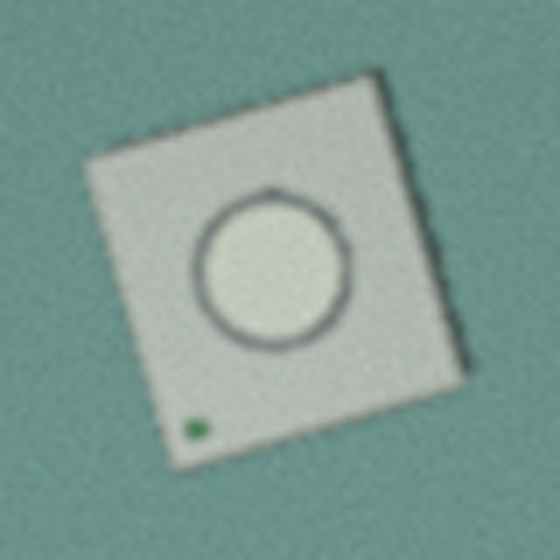

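The rack measures 112×171 mm (given 110×170), and the plate measures 98 mm long at a height consistent with 62 mm, so the measurements agree. The tool only turns about its own axis, so it stays pointing down. The plan is therefore:
1. Lift the plate and stand it on clear bench.
2. Tip it onto its back, label up.
3. Regrip it across its 50 mm width on the clear part.

```bash
cat >> h.py <<'E'
def rows(target,zdir,n):
    "zdir: wanted tool z (world xy). prints n rows"
    st=robot.get_state();M=R.from_rotvec(st["eef_rot"]).as_matrix();p=st["tcp_pos"]
    y=np.cross([*zdir,0],[0,0,-1]);ang=lambda v:np.arctan2(v[1],v[0])
    dw=(ang(zdir)-ang(M[:2,2])+np.pi)%(2*np.pi)-np.pi
    step=(np.array(target)-p)/n
    out=[]
    for i in range(n):
        c=R.from_euler('z',dw*i/n).as_matrix()@M
        out.append([*(np.round(c.T@step*100,2)),round(-np.degrees(dw)/n,2)])
    for o in out: print([float(v) for v in o])
    print("tot",np.linalg.norm(target-p),np.degrees(dw))
E
python3 - <<'E'
from h import *
print("window",cast("top",[[248.45,208.2],[249,208]],.031))
im=cv2.imread("pics/side0.png")
rows([0.574,-0.119,0.17],[.9885,-.1514],12)
E
```

```text
window [[0.5194369  0.12921328 0.031     ]
 [0.5200549  0.12759487 0.031     ]]
[0.51, 4.37, -3.44, -5.54]
[0.51, 4.68, -3.0, -5.54]
[0.51, 4.95, -2.53, -5.54]
[0.51, 5.17, -2.04, -5.54]
[0.5, 5.35, -1.54, -5.54]
[0.5, 5.47, -1.01, -5.54]
[0.5, 5.54, -0.48, -5.54]
[0.5, 5.56, 0.06, -5.54]
[0.5, 5.53, 0.6, -5.54]
[0.5, 5.45, 1.13, -5.54]
[0.5, 5.31, 1.65, -5.54]
[0.5, 5.13, 2.15, -5.54]
tot 0.6703342137738867 66.51934813811017
```

Emit:
servo_tool:
  plan:
    - [[0.5,4.4,-3.4,-5.5],[0.5,4.7,-3.0,-5.5],[0.5,4.9,-2.5,-5.5],[0.5,5.2,-2.0,-5.5],[0.5,5.3,-1.5,-5.5],[0.5,5.5,-1.0,-5.5],[0.5,5.5,-0.5,-5.5],[0.5,5.5,0.0,-5.5],[0.5,5.5,0.6,-5.5],[0.5,5.4,1.1,-5.5],[0.5,5.3,1.6,-5.5],[0.5,5.1,2.1,-5.5]]
  hand: -0.1
  newtons: 35

```text
t: 1.6
tcp_pos: [0.5748, -0.1223, 0.1707]
eef_rot: [0.124, 1.568, -0.124]
wrist_force: [1.2, -1.0, 0.4]
grip_width: 0.0383
```

Emit:
servo_tool:
  plan:
    - [[0,0,0,0],[0,0,0,0]]

```text
t: 1.85
tcp_pos: [0.5736, -0.1239, 0.1707]
eef_rot: [0.126, 1.569, -0.126]
wrist_force: [-0.3, -0.4, 0.1]
grip_width: 0.0381
```

Run:
```python
from h import *
st=robot.get_state();im,d=robot.read_camera("wrist");p=wristp(st);cv2.imwrite("pics/w1.png",im);np.save("pics/w1.npy",d);np.save("pics/w1W.npy",p["W"])
print(st["t"],st["tcp_pos"],R.from_rotvec(st["eef_rot"]).as_matrix().round(3),st["grip_width"],st["joint_positions"])
rows([0.574,-0.119,0.17],[.9885,-.1514],2)
```

```text
1.85 [ 0.57363832 -0.12387375  0.17066571] [[-0.002  0.16   0.987]
 [-0.     0.987 -0.16 ]
 [-1.    -0.    -0.001]] 0.03806029640178635 [-2.54791101e-01  1.45138327e-01  1.86100765e+00 -6.11559731e-04
  1.13690100e+00 -9.39535296e-02]
[0.04, 0.28, -0.02, -0.28]
[0.04, 0.28, -0.02, -0.28]
tot 0.0055976605589798025 0.5585853424827831
```

View pics/w1.png

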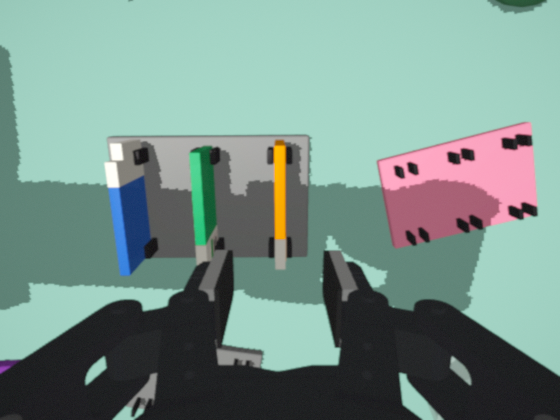

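In the wrist view the amber plate runs vertically, from its clear end at (281,141) to the amber/frost boundary at about (280,242) and the frosted end at (280,269). It lies between the fingers.

Run:
```python
from h import *
p=dict(robot.camera_params("wrist"));p["W"]=np.load("pics/w1W.npy")
im=cv2.imread("pics/w1.png");H,S,V=cv2.split(cv2.cvtColor(im,cv2.COLOR_BGR2HSV))
m=((H<25)&(S>150)&(V>120));m[:, :260]=0;m[:,300:]=0
ys,xs=np.nonzero(m);print(ys.min(),ys.max())
for r in range(ys.min(),ys.max()+1,12): print(r,xs[ys==r].min(),xs[ys==r].max(),end="; ")
print(cast("wrist",[[281,ys.min()],[280,ys.max()+.5],[280,269]],.062,p).round(4))
r=cv2.fitLine(np.c_[xs,ys].astype(np.float32),cv2.DIST_L2,0,.01,.01).ravel();print(r)
a=cast("wrist",[[r[2]-r[0]/r[1]*(r[3]-150),150],[r[2]+r[0]/r[1]*(235-r[3]),235]],.062,p);print(a.round(4),(a[1]-a[0])/np.linalg.norm(a[1]-a[0]))
```

```text
140 238
140 279 282; 152 273 285; 164 274 285; 176 275 285; 188 274 285; 200 274 285; 212 274 285; 224 274 285; 236 274 285; [[ 0.5837 -0.0793  0.062 ]
 [ 0.5715 -0.151   0.062 ]
 [ 0.5676 -0.1756  0.062 ]]
[4.0487694e-03 9.9999177e-01 2.7953934e+02 1.8950130e+02]
[[ 0.5815 -0.0859  0.062 ]
 [ 0.5717 -0.1482  0.062 ]] [-0.15485819 -0.98793671  0.        ]
```

Emit:
servo_tool:
  plan:
    - [[2.0,0.5,0.1,0],[4.0,0,0,0],[4.0,0,0,0],[2.5,0,0,0],[1.5,0,0,0],[0.2,0,0,0],[0,0,0,0]]

```text
t: 2.78
tcp_pos: [0.5766, -0.1196, 0.03]
eef_rot: [0.127, 1.566, -0.127]
wrist_force: [0.3, -0.2, 0.2]
grip_width: 0.0381
```

Run:
```python
from h import *
st=robot.get_state();im,d=robot.read_camera("wrist");cv2.imwrite("pics/w2.png",im)
print(st["t"],st["tcp_pos"],st["wrist_force"],st["grip_width"])
```

```text
2.775 [ 0.5766153  -0.11961229  0.03000207] [ 0.28062002 -0.17032894  0.18213254] 0.03812967896931274
```

View pics/w2.png

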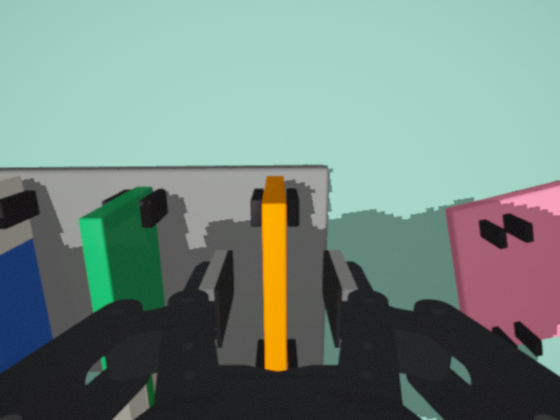

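The plate (column 275) sits between the fingers (midpoint column 279), about 1 mm off centre. I'll correct that and close at 30 N.

Emit:
servo_tool:
  plan:
    - [[0,0,-0.1,0],[0,0,0,0],[0,0,0,0],[0,0,0,0],[0,0,0,0]]
  hand: -1
  newtons: 30

```text
t: 3.45
tcp_pos: [0.5758, -0.1192, 0.0304]
eef_rot: [0.126, 1.566, -0.127]
wrist_force: [-0.7, 0.1, 6.8]
grip_width: 0.0074
```

Emit:
servo_tool:
  plan:
    - [[-1.0,0,0,0],[-2.0,0,0,0],[-4.0,0,0,0],[-4.0,0,0,0],[0,0,0,0]]

```text
t: 4.08
tcp_pos: [0.5779, -0.1198, 0.1449]
eef_rot: [0.125, 1.559, -0.128]
wrist_force: [-1.1, 0.2, 0.3]
grip_width: 0.0076
```

Run:
```python
from h import *
st=robot.get_state()
im,d=robot.read_camera("side");cv2.imwrite("pics/s2.png",cv2.resize(im[90:270,220:420],None,fx=3,fy=3))
im,d=robot.read_camera("wrist");cv2.imwrite("pics/w3.png",im)
print(st["t"],st["tcp_pos"],st["wrist_force"],st["grip_width"])
rows([0.685,0.14,0.15],[.99,-.14],8)
```

```text
4.075 [ 0.57786733 -0.11977446  0.14493167] [-1.10584667  0.15483169  0.30319441] 0.0076145671032445015
[-0.12, 3.42, 0.84, -0.15]
[-0.12, 3.41, 0.85, -0.15]
[-0.12, 3.41, 0.86, -0.15]
[-0.12, 3.41, 0.87, -0.15]
[-0.12, 3.41, 0.87, -0.15]
[-0.12, 3.41, 0.88, -0.15]
[-0.12, 3.4, 0.89, -0.15]
[-0.12, 3.4, 0.9, -0.15]
tot 0.28162586355977265 1.1886803670717079
```

View pics/s2.png

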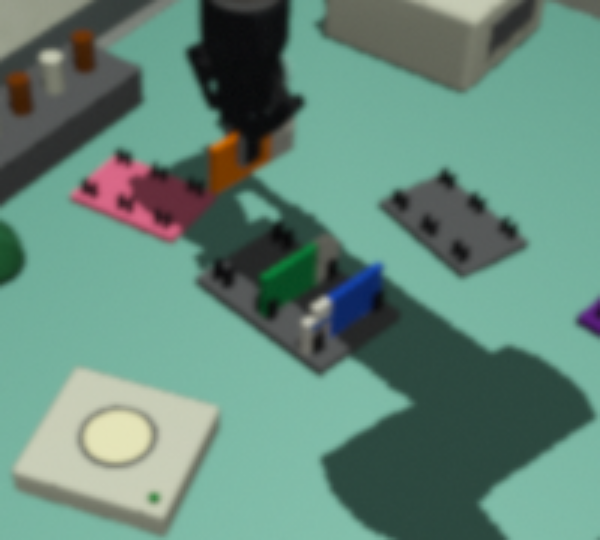

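View pics/w3.png

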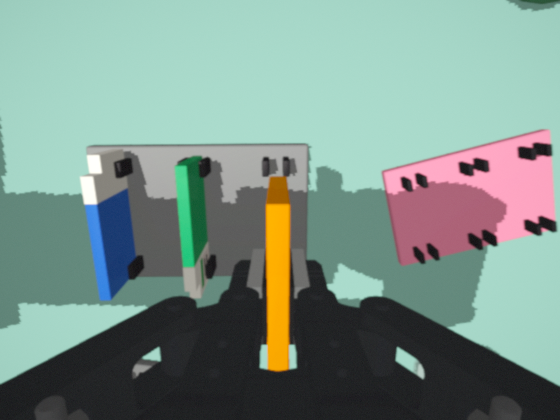

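The plate is lifted clear and the other plates are undisturbed. I'm carrying it to the clear bench beyond the light box.

Emit:
servo_tool:
  plan:
    - [[0,2.0,0.5,0],[0,3.5,0.9,0],[0,3.5,0.9,0],[0,3.5,0.9,0],[0,3.5,0.9,0],[0,3.5,0.9,0],[0,3.5,0.9,0],[0,2.5,0.7,0],[0,1.5,0.4,0],[0,0,0,0]]

```text
t: 5.42
tcp_pos: [0.6873, 0.137, 0.1386]
eef_rot: [0.125, 1.568, -0.126]
wrist_force: [0.2, -0.6, -0.4]
grip_width: 0.0073
```

Emit:
servo_tool:
  plan:
    - [[3.0,0,0,0],[3.5,0,0,0],[2.5,0,0,0],[1.5,0,0,0],[0.8,0,0,0],[0,0,0,0]]

```text
t: 6.18
tcp_pos: [0.6874, 0.1359, 0.0264]
eef_rot: [0.127, 1.567, -0.127]
wrist_force: [0.9, -0.7, -2.4]
grip_width: 0.0077
```

Run:
```python
from h import *
st=robot.get_state()
im,d=robot.read_camera("side");cv2.imwrite("pics/s3.png",cv2.resize(im[100:300,120:340],None,fx=3,fy=3))
print(st["t"],st["tcp_pos"],st["wrist_force"],st["grip_width"],R.from_rotvec(st["eef_rot"]).as_matrix().round(3))
```

```text
6.175 [0.68742766 0.13586521 0.02637398] [ 0.94376399 -0.6966505  -2.42432434] 0.0077475644797925045 [[-0.     0.161  0.987]
 [-0.     0.987 -0.161]
 [-1.    -0.    -0.   ]]
```

View pics/s3.png

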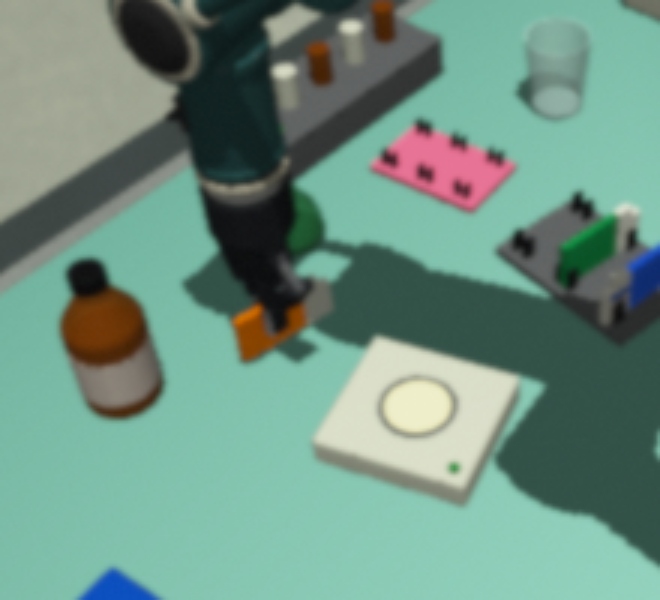

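The plate hangs upright about 8 mm above the bench. Lower it the rest of the way slowly.

Emit:
servo_tool:
  plan:
    - [[0.4,0,0,0],[0.2,0,0,0],[0,0,0,0]]

```text
t: 6.6
tcp_pos: [0.6873, 0.1363, 0.0203]
eef_rot: [0.126, 1.567, -0.126]
wrist_force: [-0.7, -0.3, -1.2]
grip_width: 0.0078
```

Emit:
servo_tool:
  plan:
    - [[0.15,0,0,0],[0,0,0,0]]

```text
t: 6.85
tcp_pos: [0.6873, 0.1362, 0.0187]
eef_rot: [0.126, 1.567, -0.127]
wrist_force: [0.3, 0.1, -0.2]
grip_width: 0.0074
```

Emit:
servo_tool:
  plan:
    - [[0.1,0,0,0],[0,0,0,0]]

```text
t: 7.1
tcp_pos: [0.6875, 0.1363, 0.0184]
eef_rot: [0.127, 1.567, -0.126]
wrist_force: [-1.6, -0.6, 3.0]
grip_width: 0.0076
```

Contact with the bench: +3 N. Now release, with the fingers opening evenly.

Emit:
servo_tool:
  plan:
    - [[0,0,0,0],[0,0,0,0],[0,0,0,0],[0,0,0,0]]
  hand: 1

```text
t: 7.6
tcp_pos: [0.6873, 0.1362, 0.0176]
eef_rot: [0.126, 1.567, -0.127]
wrist_force: [0.2, -0.1, 0.4]
grip_width: 0.079
```

Run:
```python
from h import *
st=robot.get_state()
im,d=robot.read_camera("wrist");cv2.imwrite("pics/w4.png",im)
print(st["t"],st["tcp_pos"],st["wrist_force"],st["grip_width"])
```

```text
7.6 [0.68734598 0.13621241 0.01763372] [ 0.15167299 -0.1294162   0.41281617] 0.07899587675421256
```

View pics/w4.png

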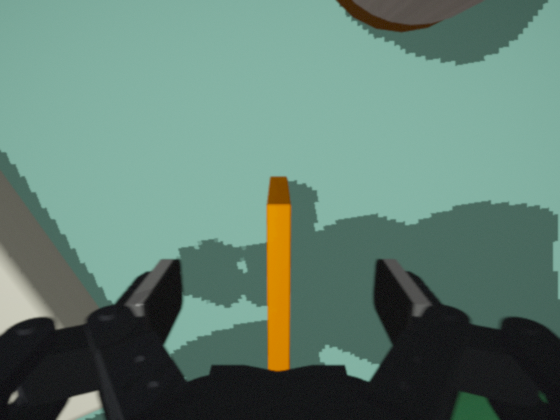

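The plate stands free between the fingers. Next I'll raise the tool slightly and push its top from the label side (tool −z), so it tips onto its back.

Emit:
servo_tool:
  plan:
    - [[-1.1,0,0,0],[0,0,-1.5,0],[0,0,-1.2,0],[0,0,-0.5,0],[0,0,-0.4,0],[0,0,-0.4,0],[0,0,-0.4,0],[0,0,-0.4,0],[0,0,-0.4,0],[0,0,0,0]]

```text
t: 8.9
tcp_pos: [0.6357, 0.1446, 0.0287]
eef_rot: [0.126, 1.567, -0.126]
wrist_force: [-0.2, 0.1, -0.2]
grip_width: 0.0851
```

Run:
```python
from h import *
st=robot.get_state()
im,d=robot.read_camera("wrist");cv2.imwrite("pics/w5.png",im)
print(st["t"],st["tcp_pos"],st["wrist_force"],st["grip_width"])
```

```text
8.9 [0.63570925 0.14458381 0.02869606] [-0.16082896  0.09105012 -0.18007029] 0.08510346680675195
```

View pics/w5.png

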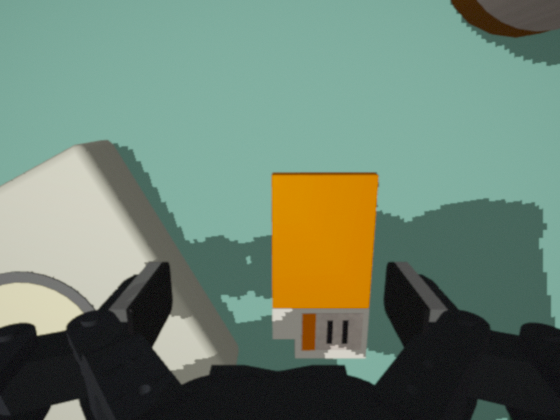

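The plate lies flat with its label up. The clear part spans columns 272–377 and rows 173–309, and the frost with the label runs down to row 357. Now I'll measure it for the regrip.

Run:
```python
from h import *
p=wristp(robot.get_state())
im=cv2.imread("pics/w5.png");H,S,V=cv2.split(cv2.cvtColor(im,cv2.COLOR_BGR2HSV))
m=((H<25)&(S>150)&(V>120)).astype(np.uint8);m[:,:250]=0;m[:170]=0;m[314:]=0
c=max(cv2.findContours(m,0,2)[0],key=cv2.contourArea);r=cv2.minAreaRect(c);print(r)
B=cast("wrist",cv2.boxPoints(r),.008,p);print(B.round(4),np.linalg.norm(B-np.roll(B,1,0),axis=1))
M=R.from_rotvec(robot.get_state()["eef_rot"]).as_matrix();T=robot.get_state()["tcp_pos"]
print("box corners in tool frame cm",((B-T)@M*100).round(2),"ctr",((B.mean(0)-T)@M*100).round(2))
u=[[273,180],[272,300],[378,180],[371,300]]
print(((cast("wrist",u,.008,p)-T)@M*100).round(2))
```

```text
((324.4999694824219, 239.99996948242188), (104.99998474121094, 133.99996948242188), 0.0)
[[0.6287 0.1138 0.008 ]
 [0.6402 0.1825 0.008 ]
 [0.688  0.1747 0.008 ]
 [0.6819 0.1051 0.008 ]] [0.05396754 0.06963999 0.04850606 0.06982934]
box corners in tool frame cm [[ 2.07 -3.16 -0.22]
 [ 2.07  3.81 -0.19]
 [ 2.07  3.81  4.66]
 [ 2.07 -3.16  5.17]] ctr [2.07 0.32 2.35]
[[ 2.07  3.48 -0.15]
 [ 2.07 -2.75 -0.22]
 [ 2.07  3.48  4.73]
 [ 2.07 -2.76  4.84]]
```

The clear part measures 69.7 × 49 mm (given 70 × 50), so the measurement agrees. I'll move over it, partly close to about 60 mm, and take a look.

Emit:
servo_tool:
  plan:
    - [[0,0,1.0,0],[0,0,1.0,0],[0,0,0.3,0],[0,0,0,0]]
  hand: 0.42

```text
t: 9.45
tcp_pos: [0.6592, 0.1407, 0.0287]
eef_rot: [0.127, 1.567, -0.127]
wrist_force: [0.1, 0.1, -1.3]
grip_width: 0.0604
```

Run:
```python
from h import *
st=robot.get_state()
im,d=robot.read_camera("wrist");cv2.imwrite("pics/w6.png",im)
print(st["t"],st["tcp_pos"],st["wrist_force"],st["grip_width"])
```

```text
9.45 [0.65924806 0.14071205 0.02868321] [ 0.06085792  0.07473785 -1.26626273] 0.06040269348061924
```

View pics/w6.png

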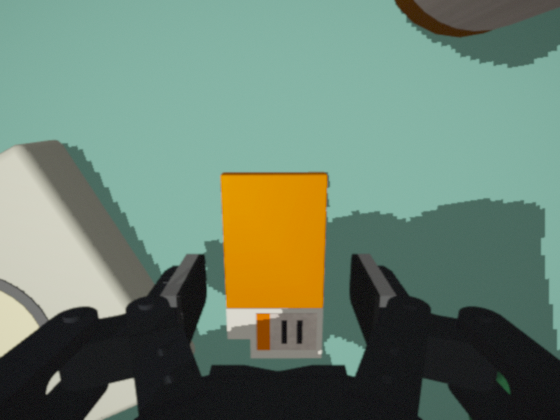

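The plate (columns 222–327) is centred between the fingers. I'll descend carefully until the tips feel the bench.

Emit:
servo_tool:
  plan:
    - [[1.0,0,0,0],[0.9,0,0,0],[0.5,0,0,0],[0,0,0,0]]

```text
t: 10.0
tcp_pos: [0.6579, 0.1408, 0.0037]
eef_rot: [0.126, 1.569, -0.127]
wrist_force: [-0.7, 0.3, -0.2]
grip_width: 0.0605
```

Emit:
servo_tool:
  plan:
    - [[0.2,0,0,0],[0,0,0,0]]

```text
t: 10.25
tcp_pos: [0.6589, 0.1409, 0.0029]
eef_rot: [0.127, 1.567, -0.126]
wrist_force: [0.3, -0.1, 0.5]
grip_width: 0.0607
```

Emit:
servo_tool:
  plan:
    - [[0.2,0,0,0],[0,0,0,0]]

```text
t: 10.5
tcp_pos: [0.6587, 0.1409, 0.0007]
eef_rot: [0.126, 1.567, -0.127]
wrist_force: [0.2, -0.3, -0.4]
grip_width: 0.0603
```

Emit:
servo_tool:
  plan:
    - [[0.2,0,0,0],[0,0,0,0]]

```text
t: 10.75
tcp_pos: [0.6586, 0.1408, -0.0015]
eef_rot: [0.126, 1.568, -0.127]
wrist_force: [0.6, -0.2, -0.4]
grip_width: 0.0606
```

Run:
```python
from h import *
st=robot.get_state()
im,d=robot.read_camera("side");cv2.imwrite("pics/s7.png",cv2.resize(im[150:250,170:280],None,fx=6,fy=6,interpolation=cv2.INTER_CUBIC))
print(st["t"],st["tcp_pos"],st["wrist_force"],st["grip_width"])
```

```text
10.75 [ 0.65856706  0.14082529 -0.00146461] [ 0.63463662 -0.22117616 -0.37698044] 0.06056398413165274
```

View pics/s7.png

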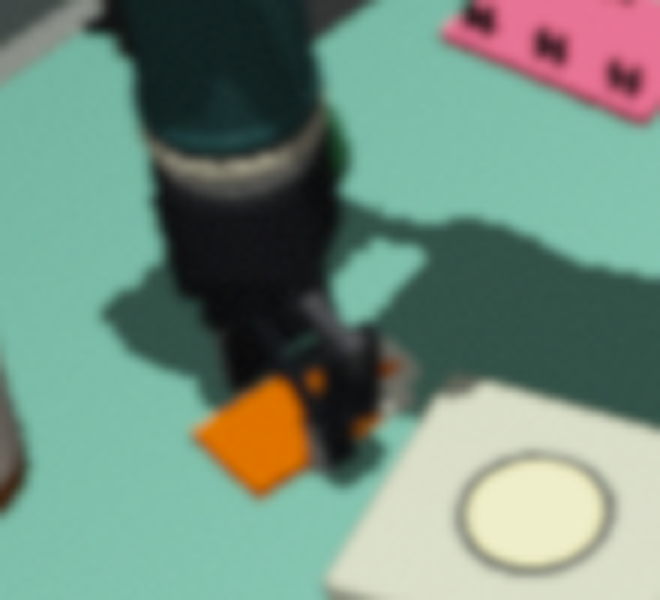

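The finger straddles the plate near the bench, with no contact yet. I'll continue down in 2 mm steps.

Emit:
servo_tool:
  plan:
    - [[0.2,0,0,0],[0,0,0,0]]

```text
t: 11.05
tcp_pos: [0.6586, 0.1408, -0.0035]
eef_rot: [0.126, 1.567, -0.127]
wrist_force: [0.6, 0.5, -0.2]
grip_width: 0.0608
```

Emit:
servo_tool:
  plan:
    - [[0.15,0,0,0],[0,0,0,0]]

```text
t: 11.3
tcp_pos: [0.6586, 0.1408, -0.0049]
eef_rot: [0.126, 1.567, -0.127]
wrist_force: [0.6, -0.7, 0.2]
grip_width: 0.0605
```

Emit:
servo_tool:
  plan:
    - [[0.12,0,0,0],[0,0,0,0]]

```text
t: 11.55
tcp_pos: [0.6589, 0.1409, -0.0052]
eef_rot: [0.127, 1.567, -0.126]
wrist_force: [-2.8, -1.0, 5.3]
grip_width: 0.0607
```

The tips touched the bench (+5 N). I'll back off 2.5 mm, since the pads swing forward as they close, and grip.

Emit:
servo_tool:
  plan:
    - [[-0.27,0,0,0],[0,0,0,0]]

```text
t: 11.8
tcp_pos: [0.659, 0.1409, -0.0031]
eef_rot: [0.127, 1.566, -0.126]
wrist_force: [0.9, -0.7, 0.2]
grip_width: 0.061
```

Emit:
servo_tool:
  plan:
    - [[0,0,0,0],[0,0,0,0],[0,0,0,0]]
  hand: -1
  newtons: 30

```text
t: 12.18
tcp_pos: [0.6595, 0.141, -0.0027]
eef_rot: [0.127, 1.566, -0.126]
wrist_force: [1.0, 0.4, 3.3]
grip_width: 0.0489
```

Emit:
servo_tool:
  plan:
    - [[-0.5,0,0,0],[-1.0,0,0,0],[-2.0,0,0,0],[-2.0,0,0,0],[0,0,0,0]]

```text
t: 12.8
tcp_pos: [0.6615, 0.1414, 0.0557]
eef_rot: [0.128, 1.561, -0.125]
wrist_force: [0.2, 0.0, -1.5]
grip_width: 0.0488
```

Run:
```python
from h import *
st=robot.get_state()
im,d=robot.read_camera("wrist");cv2.imwrite("pics/w8.png",im)
im,d=robot.read_camera("side");cv2.imwrite("pics/s8.png",cv2.resize(im[130:250,170:290],None,fx=5,fy=5,interpolation=cv2.INTER_CUBIC))
print(st["t"],st["tcp_pos"],st["wrist_force"],st["grip_width"])
```

```text
12.8 [0.66145099 0.14136756 0.05569644] [ 0.18278146  0.03709241 -1.46118661] 0.048836476751121446
```

View pics/w8.png

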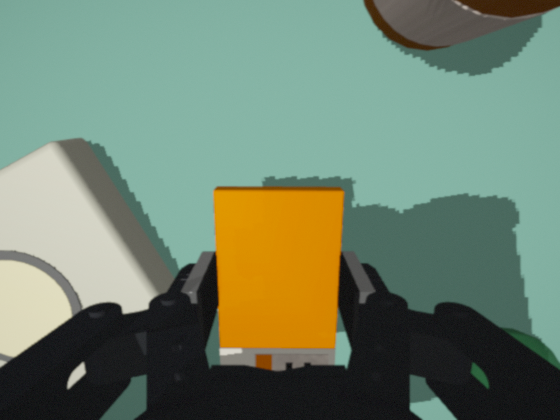

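View pics/s8.png

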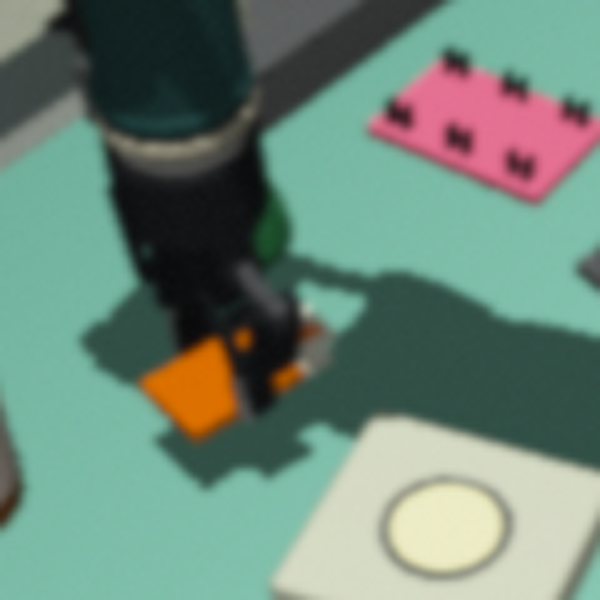

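The plate is held across its width with the label up (frost boundary at row 349). Now I'll work out the move.

Run:
```python
from h import *
st=robot.get_state();p=wristp(st);M=R.from_rotvec(st["eef_rot"]).as_matrix();T=st["tcp_pos"]
zt=T[2]+.0107
print(((cast("wrist",[[216,188],[342,188],[219,348],[337,348]],zt,p)-T)@M*100).round(2))
lab=M@np.array([0,-.0466,.003])
tgt=np.array([.5195,.1285,0])-lab;tgt[2]=.10;print(tgt)
a=T.copy();a[2]=.1
rows(tgt,M[:2,2],1)
```

```text
[[-1.07  3.79 -2.26]
 [-1.06  3.79  2.5 ]
 [-1.08 -3.23 -2.45]
 [-1.07 -3.24  2.62]]
[0.52401213 0.17497796 0.1       ]
[-4.74, 1.19, -13.89, -0.0]
tot 0.14722201551094194 0.0
```

Emit:
servo_tool:
  plan:
    - [[-2.3,0,0,0],[-2.4,0,-1.0,0],[0,0.2,-2.5,0],[0,0.3,-3.0,0],[0,0.3,-3.0,0],[0,0.3,-2.4,0],[0,0.1,-1.5,0],[0,0,-0.5,0],[0,0,0,0],[0,0,0,0]]

```text
t: 14.15
tcp_pos: [0.5244, 0.1749, 0.099]
eef_rot: [0.127, 1.566, -0.127]
wrist_force: [0.6, -0.2, -1.7]
grip_width: 0.049
```

Run:
```python
from h import *
st=robot.get_state()
im,d=robot.read_camera("wrist");cv2.imwrite("pics/w9.png",im)
im,d=robot.read_camera("side");cv2.imwrite("pics/s9.png",im)
cv2.imwrite("pics/s9c.png",cv2.resize(im[150:290,180:330],None,fx=5,fy=5,interpolation=cv2.INTER_CUBIC)[:600,:750])
im,d=robot.read_camera("top");cv2.imwrite("pics/t9.png",im)
M=R.from_rotvec(st["eef_rot"]).as_matrix()
L=st["tcp_pos"]+M@[-.0107,-.047,.003];print(st["t"],st["tcp_pos"],st["wrist_force"],st["grip_width"],"label",L,M[:,2])
for n in("side","top"):
    p=robot.camera_params(n);c=(p["world_to_cam"]@[*L,1]);print(n,p["cx"]-p["fx"]*c[0]/c[2],p["cy"]+p["fy"]*c[1]/c[2])
print("need cm",((np.array([.5195,.1285,L[2]])-L)@M*100).round(2))
```

```text
14.15 [0.52443548 0.1748893  0.09899078] [ 0.58815237 -0.22303645 -1.67837897] 0.04898005346466876 label [0.51983211 0.1280171  0.10968171] [ 9.86995516e-01 -1.60745581e-01  8.42080986e-04]
side 256.9002054821968 213.79044418156138
top 247.63453769974004 206.19988246352446
need cm [-0.    0.04 -0.04]
```

View pics/s9c.png

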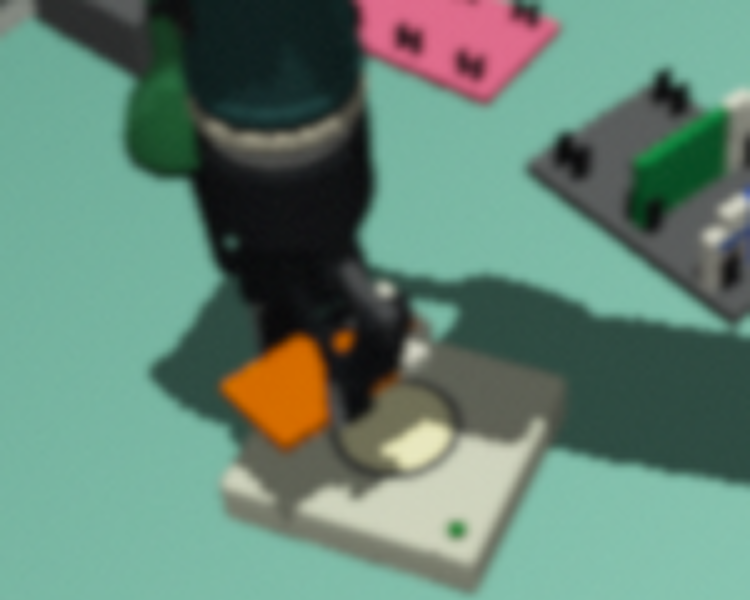

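View pics/t9.png

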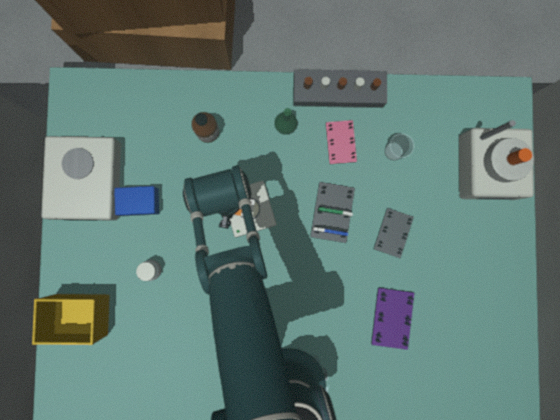

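View pics/w9.png

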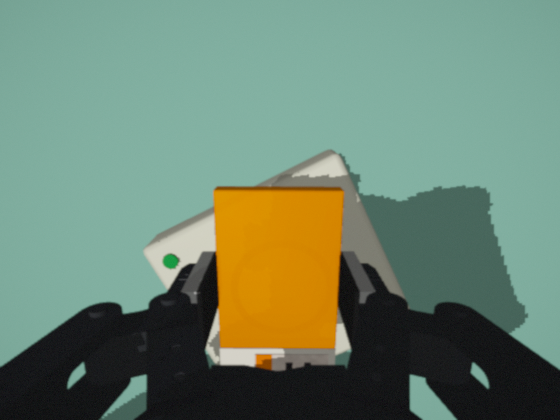

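The wrist view shows the window ring through the amber, centred near (285,300). I'll cross-check the window position with that and with the first side picture.

Run:
```python
from h import *
st=robot.get_state();p=wristp(st);M=R.from_rotvec(st["eef_rot"]).as_matrix();L=st["tcp_pos"]+M@[-.0107,-.047,.003]
print("wrist win",cast("wrist",[[285,300]],.031,p))
im=cv2.imread("pics/side0.png");H,S,V=cv2.split(cv2.cvtColor(im,cv2.COLOR_BGR2HSV))
m=((V>190)&(S>35)&(S<100)&(H>15)&(H<45)).astype(np.uint8);m[:215]=0;m[262:]=0;m[:,:225]=0;m[:,295:]=0
c=max(cv2.findContours(m,0,2)[0],key=cv2.contourArea);e=cv2.minAreaRect(c);print(e,cast("side",[e[0]],.031))
print("label",L,st["t"])
a=cv2.imread("pics/w9.png")[180:380,180:380];cv2.imwrite("pics/w9c.png",cv2.resize(a,None,fx=3,fy=3))
```

```text
wrist win [[0.5207645  0.11981346 0.031     ]]
((258.8000183105469, 234.9000244140625), (16.127614974975586, 20.55480194091797), 71.56504821777344) [[0.51949085 0.12848872 0.031     ]]
label [0.5195508  0.12799333 0.10956352] 14.3
```

View pics/w9c.png

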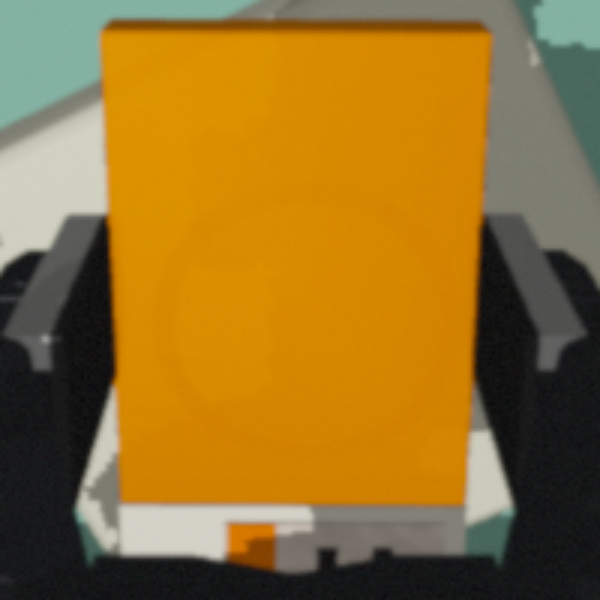

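The enlarged ring is centred at (282,287). That's 13 px up from my rough reading, about 8 mm, which puts the window near (0.52, 0.128) and agrees with the top and side views. The label is at (0.520, 0.128), 79 mm above the window. I'll hold briefly, check, and hand in.

Emit:
servo_tool:
  plan:
    - [[0,0,0,0],[0,0,0,0],[0,0,0,0],[0,0,0,0]]

```text
t: 14.8
tcp_pos: [0.5235, 0.175, 0.0988]
eef_rot: [0.127, 1.567, -0.126]
wrist_force: [0.3, 0.1, -0.9]
grip_width: 0.0491
```

Run:
```python
from h import *
st=robot.get_state();p=wristp(st);M=R.from_rotvec(st["eef_rot"]).as_matrix();L=st["tcp_pos"]+M@[-.0107,-.047,.003]
print("win",cast("wrist",[[282.3,286.7]],.031,p),"label",L,st["t"],st["wrist_force"],st["grip_width"],abs(st["joint_vel"]).max())
im,_=robot.read_camera("wrist");print("px change",np.abs(im[180:350,215:340].astype(int)-cv2.imread("pics/w9.png")[180:350,215:340]).mean())
print(robot.close_job())
```

```text
win [[0.51987008 0.12986391 0.031     ]] label [0.51890946 0.12815078 0.10949167] 14.8 [ 0.2833024   0.09607793 -0.89364025] 0.04914608927562327 0.0014455993514030433
px change 0.6021960784313726
the job is handed in; nothing more can be done
None
```

The job is handed in at about 14.9 s. The amber plate is held flat, label up, over the light box window. The hand-in reported no verdict.

**What I did:** I took the plate from the far rack slot by its clear part with a 30 N grip. Because the tool only turns about its own axis, I stood the plate on clear bench and tipped it onto its back. I then regripped it across its 50 mm width, again on the clear glass at 30 N, and carried it over the window.

**Last checks:**
- **Label position:** the label centre is estimated at (0.519, 0.128), about 78 mm above the window.
- **Window position:** the top, side and wrist views put the window at about (0.520, 0.129), so the sideways error is about 2 mm. My first rough reading of the wrist picture was about 8 mm off. An enlarged crop corrected it, and it then agreed.
- **Hold:** the finger opening stayed at 49 mm, the wrist picture did not change and the arm was still. The palm hides part of the label from the wrist camera, so its position comes from the measured plate edges.
- **Other items:** in the last top and side pictures, the items in view looked unmoved; I judged this by eye.

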